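# Refit the bowl of an air filter by its bayonet

### The arm

A 6-joint arm with a two-finger parallel gripper is mounted at the origin on the work surface. World frame = base frame: x ahead of the robot, y to its left, z up, the work surface at z = 0. Lengths are in m, angles in degrees, forces in N, time in s.
With the tool pointing down it reaches from about 0.35 to 0.775 m from the base axis. Payload 7.3 kg.
Tool frame: the origin (TCP) lies midway between the tips of the shut fingers; the grasp point (between the pads) lies 19 mm behind it; y points along the fingers, z is the direction in which the jaws open and shut, and the axes are right-handed (so a half turn about y gives the same grasp; the last joint's range is limited). The gripper opens to 92 mm and grips with 3 to 60 N. Pads are 19 mm wide; open, the fingers measure 130 mm over their backs; the gripper's body (75 mm by 190 mm) begins 47 mm behind the grasp point.
Start: joints at [61.02, 19.595, 87.324, -0, 73.075, -8.365], TCP at [0.185, 0.491, 0.227] pointing down, gripper open.
Joint ranges: [-145.02, 145.02], [-44.19, 115.74], [2.07, 154.8], [-57.11, 237.11], [16.16, 152.29], [-177.93, 177.93]. Speed limits (degrees/s): [147.25, 147.25, 180, 180, 180, 180].

### API

Orientations are given as [roll, pitch, yaw] about the fixed x, y, z axes, in that order (R = Rz(yaw) Ry(pitch) Rx(roll)).
In Python, from cell import read_state, camera, camera_info, finish_job gives the robot as it stands. The module is installed in compiled form; this text tells all that it offers.
- The arm moves only by the tool apply_moves, never from a script. Its argument "series" is a list of rows, each a list of 3 entries, a list of its own where there are three numbers: the opening, from 0 (shut) to 1 (fully open), then the shift along the world's x, y, z scaled (see below), then the turn, a rotation vector about the world's x, y, z scaled (see below). In form: [[claw, [dx, dy, dz], [wx, wy, wz]], ...]. A call has 1 to 12 rows; each row shifts and turns the commanded pose from where the row before left it; what a row does not reach is not made up. The controller multiplies each number of a shift by 0.06 m and each number of a turn by 0.12 rad. A row lasts 1/8 s, in which the tool goes at most 62.5 mm and 10.7 degrees, less where a joint would pass 70% of its speed; a pose out of reach is approached as far as the arm can. A call with a number of a shift or a turn outside -1 to 1 is refused whole. A call with a gripper value outside its range is refused whole. The fingers move at their own pace and stop on an object; "newtons" is the grip in N (left out, the last holds). Time passes only in rows, so rows that do not move let the fingers close. It gives the time, the measured TCP pose, the force and the opening at its end, in the units of the state.
- read_state(): the state, without advancing time (a new reading comes with each control period).
- camera(name): name is "side" or "top"; returns (picture, depth): 480x640x3 uint8, red, green, blue; 480x640 float32, m along the optical axis (not along the pixel's ray), 0 where there is no reading.
- camera_info(name): a dict with "camera_matrix" (3x3 intrinsics, pixels), "camera_from_world" (4x4, takes a point from world to camera coordinates). Camera axes: x right, y down, z forward; pixel columns grow to the right and rows downward; lengths in m; the calibration is good to about 2 mm. A picture is of the moment at which its call begins. camera_info takes no time and is no camera call.
- finish_job(): hands the job in, once; it reports no verdict.
The state is a dict: "t": time; "joint_pos": joint angles; "joint_velocities": joint speeds; "tau": joint torques, N m; "tcp_pos": TCP position; "eef_rot": TCP orientation; "contact_force": force on the tool from outside, world axes, zero at the start; "moment": the same for the moment, N m; "finger_gap": finger opening in m.
Only numpy, scipy, OpenCV 4.12 (cv2) and the standard library are available. Lean on these libraries where they do the work, as an engineer would, in place of code of your own. Each camera call takes 0.05 s, during which the arm holds its last target.

### The job

The pad printer's air filter is being serviced: its head is clamped upside down in the bench vice with the new element already standing in it. Fit the bowl back over the element: line its lugs up with the slots in the head by feel, push it in gently against the sprung seal, twist it clockwise (seen from above) to the stop, then let it spring back up into its lock and leave it there. Do not force the bowl or the head, and leave the bottle, the spanner and the old element where they are.

Things in the scene. Friction and masses are not known exactly. Their poses are not given: they have to be found in the camera images.
- bowl: grey filter bowl, loose, 112 to 208 g, at the start standing rim down on the bench. Round shell 42 mm across, 68 mm high, open below (bore 35 mm, 64 mm deep), under a hexagon and a drain plug 12 mm across up to 104 mm. The shell goes into the head rim first; its rim edge is chamfered 1.5 mm. Origin: centre of the rim's underside, z up towards the closed end.
- bowl_hex (a point): on the bowl's axis, 82 mm above its rim: middle of its hexagon, the place to grip, 34 mm across flats, from 68 to 96 mm above the rim, narrower than the shell below it. Axes as the bowl's. The flats face 0, 60, 120, 180, 240 and 300 degrees from x about z.
- bowl_lug (a point): middle of one of the bowl's three bayonet lugs, which stick out of the shell at 0 (this one), 120 and 240 degrees from the bowl's x about z. Each is 9 mm wide, reaches 27 mm from the axis, and lies 8 to 13 mm above the rim.
- head_mouth (a point): centre of the head's upward mouth, level with its top face, 148 mm above the bench. Its axes are the VICE's: the round head was clamped by hand, turned up to 25 degrees (0.44 rad) either way, unknown. Square in the vice, its 3 lug slots (13 mm wide) would lie at 0, 120, 240 degrees from x about z. Bore between the lips 45 mm; element in it 25 mm thick, 34 mm above the top face.
- head_seal (a point): on the head's axis, 13 mm below its top face: where the rim of the bowl meets the sprung seal once its lugs are in the slots. The seal pushes up with 4 N here and 1 N more per mm further; hard bottom 23.5 mm below the top face. With its lugs not in the slots but on top of the lips, the bowl stops firmly at 8 mm below the top face (rim).
- head_lock (a point): on the head's axis, 16 mm below its top face: height of the rim when locked. Lugs are below the lips, free to turn clockwise from above, with the rim over 19 mm below the top face. Locking pockets 47 to 51 degrees on, solid stop at 51. Eased up or let go there, the bowl is lifted by the seal to this height; let go sooner it stays at 19 mm or is pushed out.
- vice: small green bench vice fixed to the bench, jaws 100 mm wide, tops at 96 mm, holding the aluminium filter head upside down (collar 66 mm across, top face at 148 mm, a pipe port either side, reaching 47 mm from the axis). Origin on the bench under the head's axis. Screw and cross handle reach 175 mm to the vice's -x, 46 mm above the bench; the fixed jaw 95 mm to +x.
- bottle: bystander: clear bottle, 64 mm across, 200 mm high, standing; origin at the centre of its base
- spanner: bystander: steel spanner 170 mm long lying flat; origin near its middle, x along it
- old_element: bystander: used filter element, brown cylinder 25 mm across and 51 mm high, standing; origin at the centre of its base
Mind the look-alikes: they are no part of the job. Of the things that look like the bowl, take the one that is farthest to the robot's right at the start.

How it is judged:
By the outcome, as a careful person would: the job done as asked, in the order asked, and still so for the second after the job is handed in, with the robot touching nothing.
It also fails if it takes over 67 s, if anything falls off the work surface, if the arm or the gripper's body presses on something with over 40 N, if the wrist force passes 120 N, or if a joint passes its speed limit or range.

## Working session

There is one attempt and no reset: what is moved stays moved. The work goes in short steps, Python scripts to look and compute and a tool call to move; the robot and the scene stay as the last step left them, time stands still between calls to the robot, and variables do not carry over. Pictures are saved under pics/ and viewed, and the job is handed in when it is done.

Besides the shell and the picture viewer there is one more tool, called after "Emit:" as name(argument=value, ...) on one line, values as JSON. apply_moves: Moves the arm, as the interface text tells. Shifts and turns lie within -1 to 1; 1 stands for 0.06 m of shift or 0.12 rad of turn. Its arguments: {"type":"object","properties":{"series":{"type":"array","items":{"type":"array"}},"newtons":{"type":"number"}},"required":["series"]}

```bash
mkdir -p pics; python3 - <<'E'
from cell import *
import cv2,numpy as np
for n in ("top","side"):
    p,d=camera(n); cv2.imwrite(f"pics/{n}0.png",p[:,:,::-1]); np.save(f"pics/{n}0.npy",d)
    i=camera_info(n); print(n,np.array(i["camera_matrix"]).round(1).tolist(),np.array(i["camera_from_world"]).round(3).tolist())
print(read_state())
E
```

```text
top [[593.2, 0.0, 320.1], [0.0, 593.2, 240.2], [0.0, 0.0, 1.0]] [[0.007, -1.0, -0.025, 0.049], [-0.999, -0.006, -0.046, 0.61], [0.046, 0.026, -0.999, 1.344], [0.0, 0.0, 0.0, 1.0]]
side [[494.7, 0.0, 318.3], [0.0, 494.7, 238.9], [0.0, 0.0, 1.0]] [[-0.99, -0.139, -0.023, 0.618], [-0.06, 0.562, -0.825, 0.111], [0.128, -0.816, -0.564, 0.942], [0.0, 0.0, 0.0, 1.0]]
{'t': 0.1, 'joint_pos': array([ 6.10187004e+01,  1.96313642e+01,  8.73713263e+01, -6.86416100e-04,
        7.30748152e+01, -8.36444207e+00]), 'joint_velocities': array([ 0.02325634, -0.02534426, -0.06822817, -0.02774999, -0.10205715,
       -0.00397589]), 'tau': array([ 1.82524454e-03, -4.32001483e+01, -2.44694978e+01,  7.20403902e-02,
        5.26913849e-02, -6.69203018e-05]), 'tcp_pos': array([0.18466097, 0.49106674, 0.22612687]), 'eef_rot': array([-9.00767767e+01,  1.06252330e-02, -2.06166644e+01]), 'contact_force': array([-0.02703451, -0.52196113, -0.02162245]), 'moment': array([-0.02639971,  0.00952984,  0.03233991]), 'finger_gap': 0.09198702510380623}
```

View pics/top0.png

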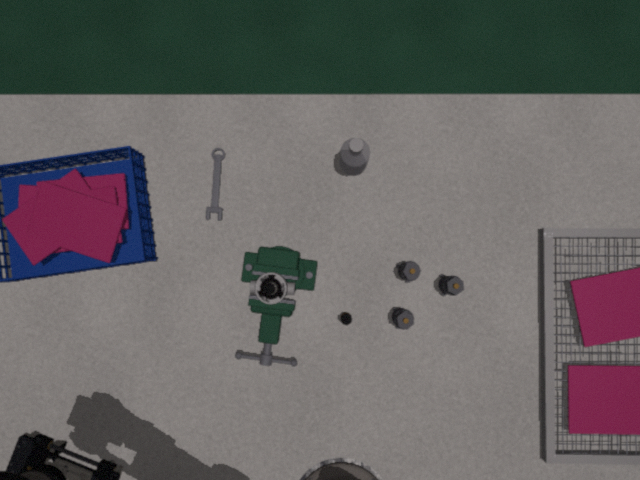

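View pics/side0.png

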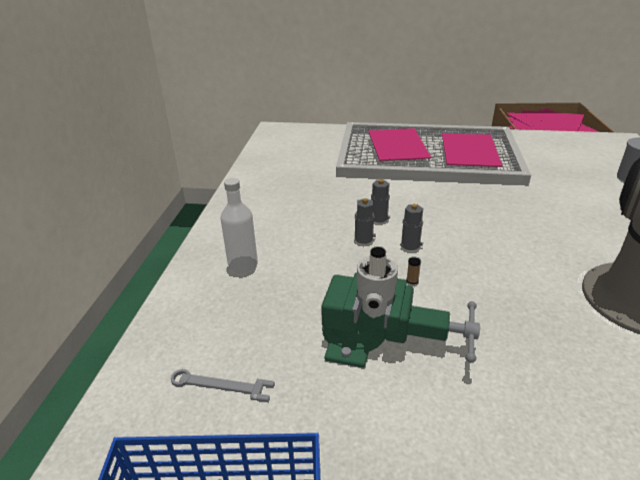

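The top view shows three bowls at (408,271), (452,285) and (402,318). The one farthest right (−y) is at (452,285). The head's mouth is at (270,288), and the vice screw points down the image.

```bash
cat > h.py <<'E'
import cv2,numpy as np
from cell import *
def cloud(n,d):
    i=camera_info(n);K=np.array(i["camera_matrix"]);T=np.array(i["camera_from_world"])
    v,u=np.mgrid[0:480,0:640]
    P=np.stack([(u-K[0,2])/K[0,0]*d,(v-K[1,2])/K[1,1]*d,d],-1)
    W=(P-T[:3,3])@T[:3,:3]
    W[d==0]=np.nan
    return W
def proj(n,p):
    i=camera_info(n);K=np.array(i["camera_matrix"]);T=np.array(i["camera_from_world"])
    q=K@(T[:3,:3]@np.array(p)+T[:3,3]); return q[:2]/q[2]
E
python3 - <<'E'
from h import *
t=cv2.imread("pics/top0.png");s=cv2.imread("pics/side0.png")
a=cv2.resize(t[235:335,230:310],None,fx=6,fy=6,interpolation=cv2.INTER_CUBIC)
cv2.imwrite("pics/c_head.png",a)
cv2.imwrite("pics/c_bowl.png",cv2.resize(t[250:340,380:480],None,fx=6,fy=6,interpolation=cv2.INTER_CUBIC))
cv2.imwrite("pics/c_side.png",cv2.resize(s[170:370,310:490],None,fx=3,fy=3,interpolation=cv2.INTER_CUBIC))
for n in("top","side"):
    W=cloud(n,np.load(f"pics/{n}0.npy"))
    z=W[...,2]
    # table check
    m=np.isfinite(z)&(abs(z)<.02); print(n,"table z",np.median(z[m]))
    def reg(x0,x1,y0,y1,z0,z1):
        m=(W[...,0]>x0)&(W[...,0]<x1)&(W[...,1]>y0)&(W[...,1]<y1)&(z>z0)&(z<z1);return W[m]
    for nm,px in(("b1",(408,271)),("b2",(452,285)),("b3",(402,318)),("head",(270,288)),("old",(346,318)),("bottle",(355,146))):
        if n=="top":
            print(nm,W[px[1],px[0]].round(3))
W=cloud("top",np.load("pics/top0.npy"))
for nm,(u,v) in(("b2",(452,285)),("head",(270,288))):
    sub=W[v-25:v+25,u-25:u+25].reshape(-1,3)
    for lo,hi in((.06,.07),(.07,.09),(.09,.097),(.097,.102),(.1,.108),(.14,.155),(.175,.19)):
        q=sub[(sub[:,2]>lo)&(sub[:,2]<hi)]
        if len(q): print(nm,lo,hi,len(q),q.mean(0).round(4),((q.max(0)+q.min(0))/2).round(4),(q.max(0)-q.min(0)).round(4))
E
```

```text
top table z -8.266892354436212e-06
b1 [ 0.542 -0.138  0.095]
b2 [ 0.512 -0.232  0.095]
b3 [ 0.441 -0.125  0.096]
head [0.506 0.148 0.181]
old [ 0.436 -0.007  0.049]
bottle [ 0.789 -0.02   0.202]
side table z -0.0013503851067337667
b2 0.06 0.07 73 [ 0.5128 -0.2293  0.0653] [ 0.5104 -0.2361  0.0651] [0.0416 0.0366 0.0097]
b2 0.07 0.09 40 [ 0.5108 -0.2269  0.0789] [ 0.5107 -0.2314  0.0801] [0.0371 0.0248 0.0198]
b2 0.09 0.097 145 [ 0.511  -0.2383  0.0945] [ 0.5113 -0.2388  0.0937] [0.0361 0.0341 0.0065]
b2 0.097 0.102 59 [ 0.5111 -0.2394  0.0987] [ 0.5124 -0.2384  0.0995] [0.034  0.0323 0.0049]
b2 0.1 0.108 28 [ 0.511  -0.2378  0.103 ] [ 0.5105 -0.2381  0.1034] [0.0296 0.0316 0.0069]
head 0.06 0.07 3 [0.4826 0.1202 0.0656] [0.4848 0.1188 0.0652] [0.0698 0.0142 0.0046]
head 0.07 0.09 302 [0.5005 0.1511 0.0869] [0.5035 0.1548 0.08  ] [0.1071 0.0978 0.02  ]
head 0.09 0.097 653 [0.504  0.1523 0.0937] [0.5039 0.1543 0.0935] [0.1056 0.0976 0.007 ]
head 0.097 0.102 115 [0.5052 0.1489 0.0983] [0.5052 0.1539 0.0992] [0.0939 0.096  0.0044]
head 0.1 0.108 14 [0.4976 0.1618 0.101 ] [0.5023 0.1549 0.1015] [0.0703 0.0898 0.0029]
head 0.14 0.155 393 [0.5044 0.1499 0.1476] [0.5038 0.1508 0.147 ] [0.064  0.0653 0.0138]
head 0.175 0.19 121 [0.5044 0.1502 0.1812] [0.504  0.1503 0.1811] [0.024  0.024  0.0117]
```

View pics/c_head.png

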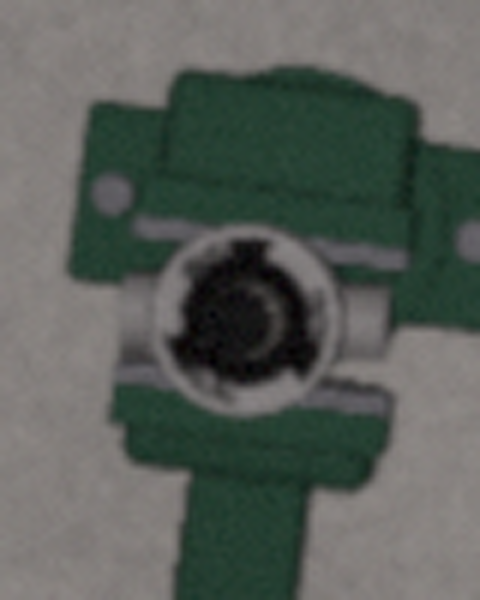

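View pics/c_bowl.png

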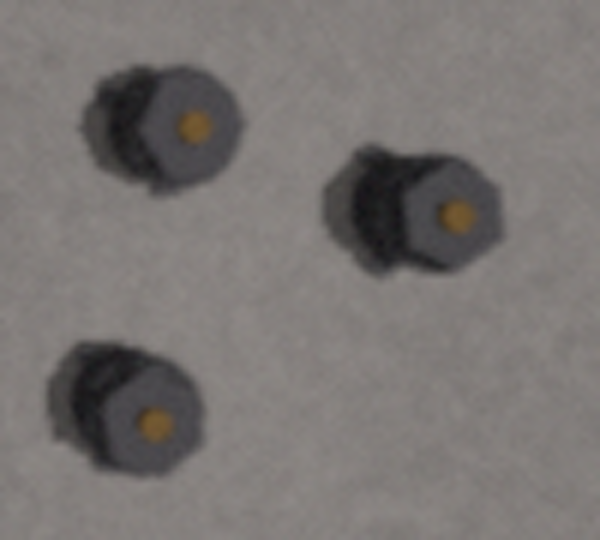

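View pics/c_side.png

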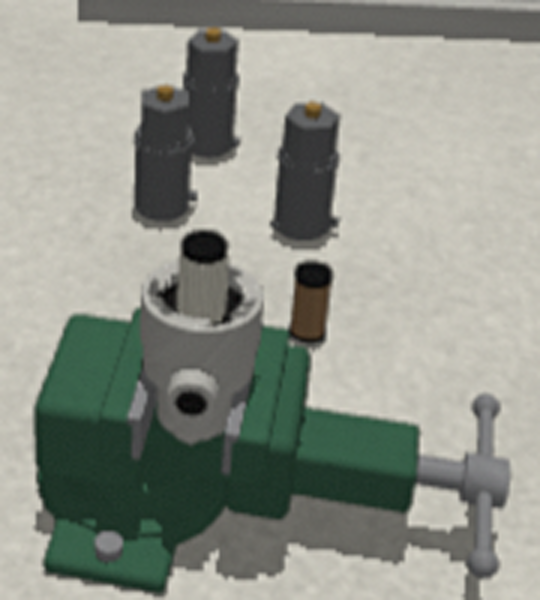

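```bash
python3 - <<'E'
from h import *
t=cv2.imread("pics/top0.png");s=cv2.imread("pics/side0.png")
g=cv2.cvtColor(t,cv2.COLOR_BGR2GRAY).astype(np.float32)
def rect(n,img,c,z,r=.04,N=400):
    a=np.linspace(-r,r,N)
    # image: up=+x, left=+y
    X,Y=np.meshgrid(c[0]-a,c[1]-a,indexing='ij')
    P=np.stack([X,Y,np.full_like(X,z)],-1)
    i=camera_info(n);K=np.array(i["camera_matrix"]);T=np.array(i["camera_from_world"])
    q=(P@T[:3,:3].T+T[:3,3])@K.T
    m=(q[...,:2]/q[...,2:]).astype(np.float32)
    return cv2.remap(img,m[...,0],m[...,1],cv2.INTER_CUBIC)
c=(.5042,.1504)
A=rect("top",t,c,.148);B=rect("side",s,c,.148)
for I in (A,B):
    cv2.circle(I,(200,200),int(22.5*5),(0,255,255),1);cv2.circle(I,(200,200),int(33*5),(0,255,0),1)
cv2.imwrite("pics/rh.png",np.hstack([A,B]))
A=rect("top",t,(.511,-.2385),.096);B=rect("side",s,(.511,-.2385),.011);D=rect("top",t,(.511,-.2385),.011)
cv2.circle(B,(200,200),105,(0,255,255),1);cv2.circle(B,(200,200),135,(0,255,0),1);cv2.circle(D,(200,200),105,(0,255,255),1);cv2.circle(D,(200,200),135,(0,255,0),1)
cv2.circle(A,(200,200),85,(0,255,255),1)
cv2.imwrite("pics/rb.png",cv2.resize(np.hstack([A,D,B]),None,fx=.66,fy=.66))
u,v=proj("side",(.511,-.2385,.05)).astype(int); print(u,v)
cv2.imwrite("pics/cb2.png",cv2.resize(s[v-40:v+40,u-40:u+40],None,fx=7,fy=7,interpolation=cv2.INTER_CUBIC))
E
```

```text
379 199
```

View pics/rh.png

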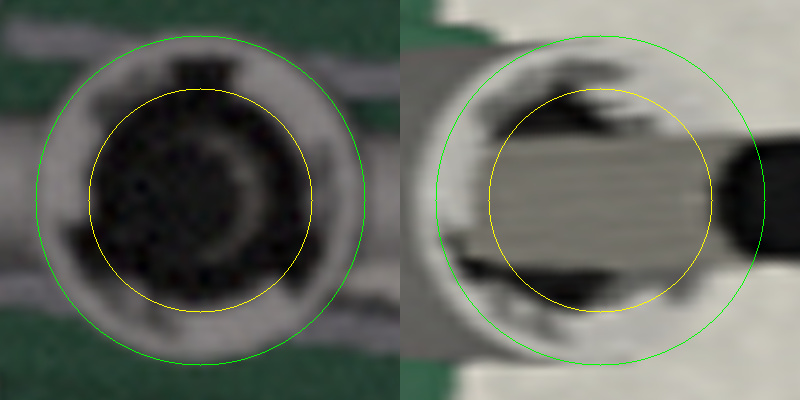

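View pics/rb.png

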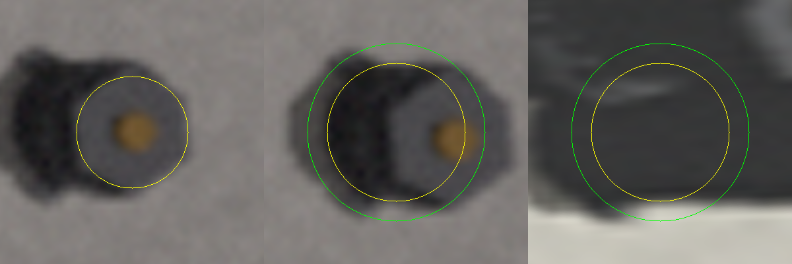

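View pics/cb2.png

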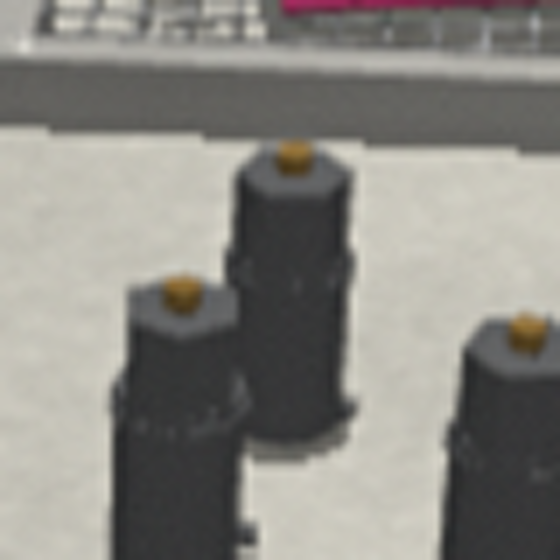

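```bash
cat >> h.py <<'E'
def projm(n,P):
    i=camera_info(n);K=np.array(i["camera_matrix"]);T=np.array(i["camera_from_world"])
    q=(np.asarray(P)@T[:3,:3].T+T[:3,3])@K.T
    return q[...,:2]/q[...,2:]
E
python3 - <<'E'
from h import *
from scipy.ndimage import map_coordinates as mc
from scipy.optimize import minimize
t=cv2.imread("pics/top0.png");s=cv2.imread("pics/side0.png")
g=cv2.cvtColor(t,cv2.COLOR_BGR2GRAY).astype(np.float32)
gs=cv2.cvtColor(s,cv2.COLOR_BGR2GRAY).astype(np.float32)
def samp(img,n,P):
    q=projm(n,P);return mc(img,[q[...,1],q[...,0]],order=1)
# head top-face circle fit: outer edge r=33 gradient
th=np.radians(np.arange(0,360,3))
best=None
for cx in np.arange(.498,.511,.0005):
  for cy in np.arange(.144,.157,.0005):
    f=lambda r:samp(g,"top",np.stack([cx+r*np.cos(th),cy+r*np.sin(th),np.full_like(th,.148)],-1))
    sc=(f(.031)-f(.035)).mean()
    if best is None or sc>best[0]:best=(sc,cx,cy)
print("head",best)
_,cx,cy=best
th=np.radians(np.arange(-180,180,4))
for r in(.0245,.0265,.0285):
    v=samp(g,"top",np.stack([cx+r*np.cos(th),cy+r*np.sin(th),np.full_like(th,.148)],-1))
    print(r,[(int(round(np.degrees(a))),int(x)) for a,x in zip(th,v)])
# bowl hex fit at z=.096 by edges
def hexpts(cx,cy,y,ap,n=12):
    out=[]
    for k in range(6):
        a=y+k*np.pi/3; tt=np.linspace(-.5,.5,n)*2*ap*np.tan(np.pi/6)
        out.append(np.stack([cx+ap*np.cos(a)-tt*np.sin(a),cy+ap*np.sin(a)+tt*np.cos(a),np.full(n,.096)],-1))
    return np.concatenate(out)
res=[]
for x in np.arange(.505,.517,.0005):
  for yy in np.arange(-.245,-.232,.0005):
    for a in range(-30,30,2):
      i=samp(g,"top",hexpts(x,yy,np.radians(a),.0155));o=samp(g,"top",hexpts(x,yy,np.radians(a),.0185))
      res.append((np.abs(i-o).mean(),x,yy,a))
res.sort(reverse=True)
for r in res[:8]:print(np.round(r,4))
E
```

```text
head (np.float32(37.73232), np.float64(0.505), np.float64(0.1515))
0.0245 [(-180, 115), (-176, 116), (-172, 114), (-168, 112), (-164, 112), (-160, 114), (-156, 114), (-152, 108), (-148, 108), (-144, 109), (-140, 100), (-136, 72), (-132, 34), (-128, 15), (-124, 14), (-120, 19), (-116, 17), (-112, 19), (-108, 30), (-104, 48), (-100, 61), (-96, 75), (-92, 82), (-88, 78), (-84, 68), (-80, 64), (-76, 70), (-72, 78), (-68, 91), (-64, 104), (-60, 111), (-56, 113), (-52, 110), (-48, 115), (-44, 110), (-40, 114), (-36, 112), (-32, 114), (-28, 113), (-24, 111), (-20, 82), (-16, 46), (-12, 22), (-8, 22), (-4, 13), (0, 18), (4, 21), (8, 34), (12, 57), (16, 70), (20, 74), (24, 69), (28, 67), (32, 69), (36, 63), (40, 56), (44, 54), (48, 59), (52, 76), (56, 98), (60, 113), (64, 114), (68, 115), (72, 117), (76, 112), (80, 113), (84, 118), (88, 120), (92, 119), (96, 115), (100, 95), (104, 58), (108, 32), (112, 18), (116, 17), (120, 21), (124, 25), (128, 30), (132, 43), (136, 56), (140, 69), (144, 78), (148, 90), (152, 91), (156, 81), (160, 68), (164, 76), (168, 85), (172, 96), (176, 106)]
0.0265 [(-1
[... 1629 characters left out ...]
28, 103), (32, 110), (36, 105), (40, 98), (44, 90), (48, 95), (52, 106), (56, 116), (60, 122), (64, 122), (68, 124), (72, 124), (76, 126), (80, 128), (84, 125), (88, 126), (92, 125), (96, 117), (100, 104), (104, 92), (108, 88), (112, 91), (116, 95), (120, 93), (124, 87), (128, 90), (132, 98), (136, 103), (140, 100), (144, 93), (148, 97), (152, 97), (156, 99), (160, 100), (164, 95), (168, 94), (172, 99), (176, 115)]Traceback (most recent call last):
  File "<stdin>", line 34, in <module>
  File "<stdin>", line 8, in samp
  File "h.py", line 14, in projm
    i=camera_info(n);K=np.array(i["camera_matrix"]);T=np.array(i["camera_from_world"])
ValueError: time passes only in moves, steps and waits
```

```bash
python3 - <<'E'
from cell import *
import pickle
pickle.dump({n:camera_info(n) for n in("top","side")},open("ci.pkl","wb"))
E
cat >> h.py <<'E'
import pickle
_ci=pickle.load(open("ci.pkl","rb"))
def camera_info(n): return _ci[n]
from scipy.ndimage import map_coordinates as mc
def samp(img,n,P):
    q=projm(n,P);return mc(img,[q[...,1],q[...,0]],order=1)
def hexpts(cx,cy,y,ap,z=.096,n=12):
    out=[]
    for k in range(6):
        a=y+k*np.pi/3; tt=np.linspace(-.45,.45,n)*2*ap*np.tan(np.pi/6)
        out.append(np.stack([cx+ap*np.cos(a)-tt*np.sin(a),cy+ap*np.sin(a)+tt*np.cos(a),np.full(n,z)],-1))
    return np.concatenate(out)
def lug(cx,cy,a,z0=0,):
    P=[]
    for r in(.021,.027):
        for w in(-.0045,.0045):
            for z in(.008,.013):
                P.append([cx+r*np.cos(a)-w*np.sin(a),cy+r*np.sin(a)+w*np.cos(a),z0+z])
    return np.array(P)
E
python3 - <<'E'
from h import *
t=cv2.imread("pics/top0.png");s=cv2.imread("pics/side0.png")
g=cv2.cvtColor(t,cv2.COLOR_BGR2GRAY).astype(np.float32)
W=cloud("top",np.load("pics/top0.npy"))
# depth inside slots/grey
for nm,aa in(("slot",(-3,117,-123)),("grey",(30,150,-90)),("lip",(-45,75,-165))):
    P=np.array([[.5045+.025*np.cos(np.radians(a)),.151+.025*np.sin(np.radians(a)),.148] for a in aa])
    q=projm("top",P).round().astype(int); print(nm,[W[v,u].round(3).tolist() for u,v in q])
res=[]
for x in np.arange(.507,.516,.0005):
  for yy in np.arange(-.243,-.233,.0005):
    for a in range(-30,30,2):
      i=samp(g,"top",hexpts(x,yy,np.radians(a),.0155));o=samp(g,"top",hexpts(x,yy,np.radians(a),.0185))
      res.append((np.abs(i-o).mean(),x,yy,a))
res.sort(reverse=True)
for r in res[:8]:print(np.round(r,4))
_,x,y,a=res[0]
for j,off in enumerate((0,60)):
  out=[]
  for n,im in(("top",t),("side",s)):
    u,v=proj(n,(x,y,.04)).astype(int);S=9
    I=cv2.resize(im[v-32:v+32,u-22:u+22],None,fx=S,fy=S,interpolation=cv2.INTER_CUBIC)
    f=lambda P:((projm(n,P)-[u-22,v-32]+.5)*S).astype(int)
    cv2.polylines(I,[f(hexpts(x,y,np.radians(a),.017,n=2))],True,(0,255,0),1)
    for k in range(3):
        cv2.polylines(I,[cv2.convexHull(f(lug(x,y,np.radians(a+off+120*k))))],True,(0,255,255) if k else (255,255,0),1)
    out.append(I)
  cv2.imwrite(f"pics/hyp{j}.png",np.hstack(out))
E
```

```text
slot [[0.529, 0.151, 0.134], [0.492, 0.174, 0.134], [0.49, 0.132, 0.133]]
grey [[0.525, 0.164, 0.148], [0.482, 0.164, 0.147], [0.505, 0.127, 0.146]]
lip [[0.521, 0.133, 0.151], [0.511, 0.175, 0.147], [0.48, 0.146, 0.145]]
[ 27.4118   0.5115  -0.2385 -30.    ]
[ 27.3107   0.5115  -0.2385 -28.    ]
[ 27.2903   0.512   -0.2385 -30.    ]
[ 27.2865   0.512   -0.2385 -28.    ]
[27.2657  0.5115 -0.2385 28.    ]
[ 27.0964   0.512   -0.2385 -26.    ]
[27.0945  0.512  -0.2385 28.    ]
[ 27.0749   0.512   -0.239  -28.    ]
```

View pics/hyp0.png

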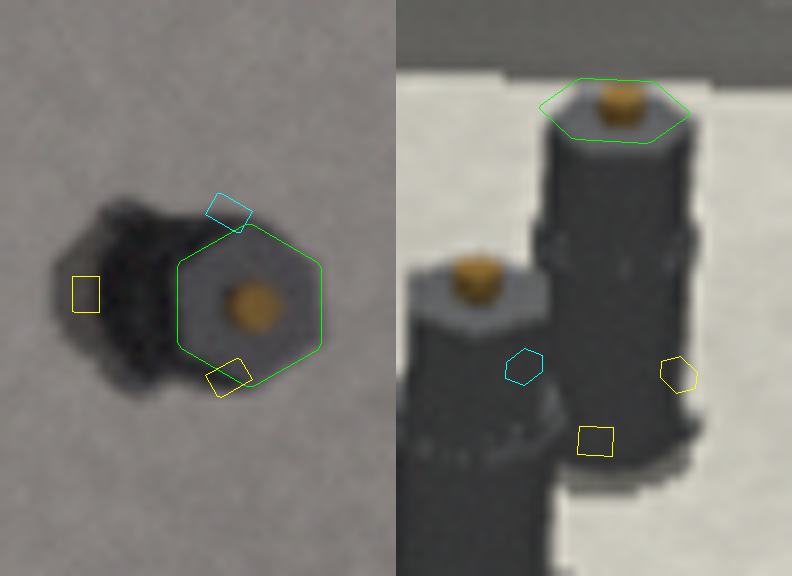

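View pics/hyp1.png

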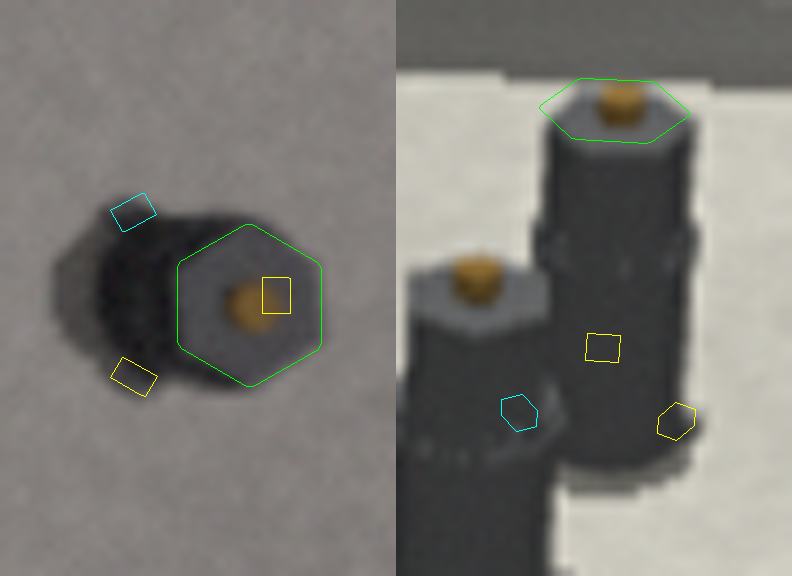

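The lugs fit best at about 32°, 152° and −88°. The slots are dark and deep, at about −2.5° modulo 120°. Next I move over the bowl with the jaw axis at 32°.

Emit:
apply_moves(series=[[1, [0.49, -0.606, 0.05], [0, 0, -0.673]], [1, [0.49, -0.606, 0.05], [0, 0, -0.673]], [1, [0.49, -0.606, 0.05], [0, 0, -0.673]], [1, [0.49, -0.606, 0.05], [0, 0, -0.673]], [1, [0.49, -0.606, 0.05], [0, 0, -0.673]], [1, [0.49, -0.606, 0.05], [0, 0, -0.673]], [1, [0.49, -0.606, 0.05], [0, 0, -0.673]], [1, [0.49, -0.606, 0.05], [0, 0, -0.673]]], newtons=30)

```text
t: 1.1
tcp_pos: [0.4206, 0.1992, 0.2506]
eef_rot: [-90.0, 0.0, -57.8]
contact_force: [-0.2, 0.8, -0.5]
finger_gap: 0.0918
```

Emit:
apply_moves(series=[[1, [0.15, -0.731, -0.15], [0, 0, 0]], [1, [0.15, -0.731, -0.15], [0, 0, 0]], [1, [0.15, -0.731, -0.15], [0, 0, 0]], [1, [0.15, -0.731, -0.15], [0, 0, 0]], [1, [0.15, -0.731, -0.15], [0, 0, 0]], [1, [0.15, -0.731, -0.15], [0, 0, 0]], [1, [0.15, -0.731, -0.15], [0, 0, 0]], [1, [0.15, -0.731, -0.15], [0, 0, 0]], [1, [0.15, -0.731, -0.15], [0, 0, 0]], [1, [0.15, -0.731, -0.15], [0, 0, 0]], [1, [0, 0, 0], [0, 0, 0]]])

```text
t: 2.48
tcp_pos: [0.5096, -0.2406, 0.1592]
eef_rot: [-90.1, 0.1, -57.8]
contact_force: [-0.8, 0.1, -0.4]
finger_gap: 0.0917
```

```bash
python3 - <<'E'
from h import *
p,d=camera("top"); np.save("pics/t1.npy",d)
p2,d2=camera("side")
t=p[:,:,::-1];s=p2[:,:,::-1]
cv2.imwrite("pics/t1.png",t);cv2.imwrite("pics/s1.png",s)
u,v=proj("top",(.5115,-.2385,.1)).astype(int)
a=cv2.resize(t[v-50:v+50,u-45:u+45],(450,500),interpolation=cv2.INTER_CUBIC)
u,v=proj("side",(.5115,-.2385,.1)).astype(int)
b=cv2.resize(s[v-50:v+50,u-35:u+35],(350,500),interpolation=cv2.INTER_CUBIC)
cv2.imwrite("pics/g1.png",np.hstack([a,b]))
E
```

```text
(no output)
```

View pics/g1.png

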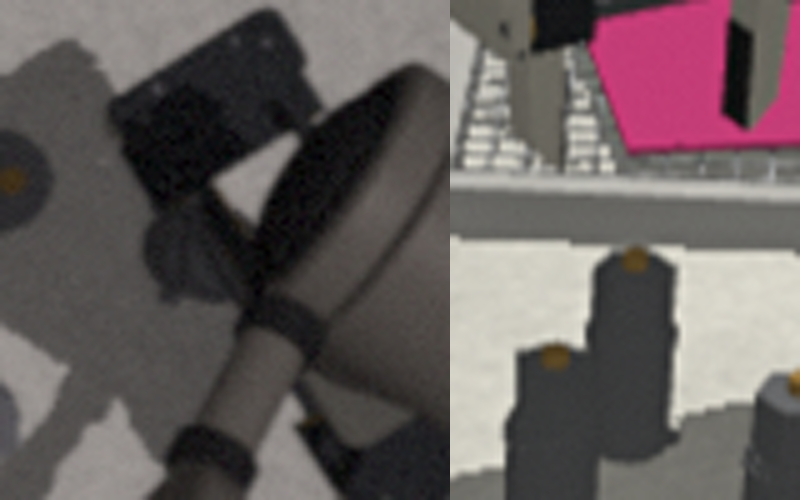

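Emit:
apply_moves(series=[[1, [0.03, 0.035, -0.5], [0, 0, 0]], [1, [0, 0, -0.5], [0, 0, 0]], [1, [0, 0, -0.3], [0, 0, 0]], [1, [0, 0, -0.15], [0, 0, 0]], [1, [0, 0, 0], [0, 0, 0]]])

```text
t: 3.2
tcp_pos: [0.5118, -0.2351, 0.0738]
eef_rot: [-90.0, 0.0, -57.6]
contact_force: [0.5, -0.1, 0.6]
finger_gap: 0.0915
```

Emit:
apply_moves(series=[[0.3, [0, 0, 0], [0, 0, 0]], [0.3, [0, 0, 0], [0, 0, 0]], [0.3, [0, 0, 0], [0, 0, 0]], [0.3, [0, 0, 0], [0, 0, 0]]], newtons=20)

```text
t: 3.7
tcp_pos: [0.5119, -0.2361, 0.0739]
eef_rot: [-90.0, -0.0, -57.6]
contact_force: [-0.5, 0.7, -0.5]
finger_gap: 0.0561
```

Emit:
apply_moves(series=[[0.3, [0, -0.03, -0.02], [0, 0, 0]], [0.25, [0, 0, 0], [0, 0, 0]], [0.25, [0, 0, 0], [0, 0, 0]], [0.25, [0, 0, 0], [0, 0, 0]], [0.25, [0, 0, 0], [0, 0, 0]], [0.25, [0, 0, 0], [0, 0, 0]]], newtons=20)

```text
t: 4.45
tcp_pos: [0.5118, -0.2377, 0.0724]
eef_rot: [-90.0, 0.0, -57.6]
contact_force: [0.3, -0.4, -1.4]
finger_gap: 0.0345
```

Emit:
apply_moves(series=[[0.2, [0, 0, 0], [0, 0, 0]], [0.2, [0, 0, 0], [0, 0, 0]], [0.2, [0, 0, 0], [0, 0, 0]], [0.2, [0, 0, 0], [0, 0, 0]]], newtons=30)

```text
t: 4.95
tcp_pos: [0.5118, -0.2377, 0.0725]
eef_rot: [-90.0, 0.0, -57.6]
contact_force: [-1.3, -0.3, -2.7]
finger_gap: 0.0343
```

```bash
python3 - <<'E'
from h import *
import time
for i in range(3):
    s=read_state();print(s['t'],s['tcp_pos'].round(4),s['eef_rot'].round(2),s['contact_force'].round(2),s['moment'].round(3),s['finger_gap'])
E
```

```text
4.95 [ 0.5118 -0.2377  0.0725] [-89.99   0.   -57.63] [-1.26 -0.3  -2.68] [-0.069  0.029 -0.026] 0.034343848079185516
4.95 [ 0.5118 -0.2377  0.0725] [-89.99   0.   -57.63] [-1.26 -0.3  -2.68] [-0.069  0.029 -0.026] 0.034343848079185516
4.95 [ 0.5118 -0.2377  0.0725] [-89.99   0.   -57.63] [-1.26 -0.3  -2.68] [-0.069  0.029 -0.026] 0.034343848079185516
```

Emit:
apply_moves(series=[[0.2, [0, 0, 0.2], [0, 0, 0]], [0.2, [0, 0, 0.6], [0, 0, 0]], [0.2, [0, 0, 0.75], [0, 0, 0]], [0.2, [0, 0, 0.8], [0, 0, 0]], [0.2, [0, 0, 0.8], [0, 0, 0]], [0.2, [0, 0, 0.45], [0, 0, 0]], [0.2, [0, 0, 0], [0, 0, 0]]], newtons=30)

```text
t: 5.82
tcp_pos: [0.5126, -0.2382, 0.2914]
eef_rot: [-89.9, -0.3, -57.6]
contact_force: [0.3, -0.0, -2.3]
finger_gap: 0.0338
```

Emit:
apply_moves(series=[[0.2, [-0.01, 0.3, 0], [0, 0, -0.3]], [0.2, [-0.01, 0.6, 0], [0, 0, -0.5]], [0.2, [-0.01, 0.7, 0], [0, 0, -0.5]], [0.2, [-0.01, 0.75, 0], [0, 0, -0.6]], [0.2, [-0.02, 0.75, 0], [0, 0, -0.6]], [0.2, [-0.02, 0.75, 0], [0, 0, -0.6]], [0.2, [-0.01, 0.75, 0], [0, 0, -0.6]], [0.2, [-0.01, 0.7, 0], [0, 0, -0.5]], [0.2, [-0.01, 0.7, 0], [0, 0, -0.5]], [0.2, [-0.01, 0.48, 0], [0, 0, -0.37]], [0.2, [0, 0, 0], [0, 0, 0]], [0.2, [0, 0, 0], [0, 0, 0]]])

```text
t: 7.32
tcp_pos: [0.5042, 0.1505, 0.2875]
eef_rot: [-90.1, -0.1, -92.5]
contact_force: [0.6, 0.4, -2.1]
finger_gap: 0.0337
```

```bash
python3 - <<'E'
from h import *
s=read_state();print(s['t'],s['tcp_pos'].round(4),s['eef_rot'].round(2),s['contact_force'].round(2),s['moment'].round(3),s['finger_gap'],s['joint_pos'])
p,d=camera("top"); np.save("pics/t2.npy",d)
p2,d2=camera("side"); np.save("pics/s2.npy",d2)
t=p[:,:,::-1];s=p2[:,:,::-1]
cv2.imwrite("pics/t2.png",t);cv2.imwrite("pics/s2.png",s)
u,v=proj("top",(.505,.15,.2)).astype(int)
a=cv2.resize(t[v-50:v+50,u-40:u+40],(400,500),interpolation=cv2.INTER_CUBIC)
u,v=proj("side",(.505,.15,.2)).astype(int)
b=cv2.resize(s[v-70:v+70,u-50:u+50],(400,560),interpolation=cv2.INTER_CUBIC)[:500]
cv2.imwrite("pics/g2.png",np.hstack([a,b]))
E
```

```text
7.325 [0.5042 0.1505 0.2875] [-9.010e+01 -5.000e-02 -9.246e+01] [ 0.56  0.44 -2.12] [-0.07   0.045 -0.024] 0.03368682729442105 [ 8.28596467e+00  1.74881669e+01  8.07023844e+01 -3.13633394e-02
  8.19152247e+01  1.07472783e+01]
```

View pics/g2.png

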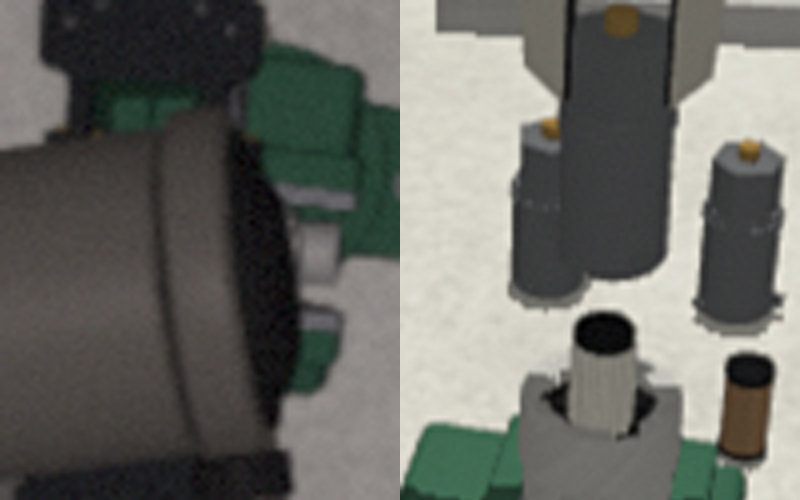

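```bash
python3 - <<'E'
from h import *
s=cv2.imread("pics/s2.png")
x,y,z=.5047,.151,.2875-.0725
u,v=proj("side",(x,y,z+.03)).astype(int);S=10
I=cv2.resize(s[v-28:v+28,u-30:u+30],None,fx=S,fy=S,interpolation=cv2.INTER_CUBIC)
I=np.clip((I.astype(float)-20)*2.5,0,255).astype(np.uint8)
J=I.copy()
f=lambda P:((projm("side",P)-[u-30,v-28]+.5)*S).astype(int)
for k in range(3): cv2.polylines(J,[cv2.convexHull(f(lug(x,y,np.radians(-2.5+120*k),z)))],True,(0,255,255),1)
th=np.linspace(0,6.28,40)
cv2.polylines(J,[f(np.stack([x+.021*np.cos(th),y+.021*np.sin(th),0*th+z],-1))],True,(0,255,0),1)
cv2.polylines(J,[f(np.stack([x+.021*np.cos(th),y+.021*np.sin(th),0*th+z+.068],-1))],True,(0,255,0),1)
cv2.imwrite("pics/g3.png",np.hstack([I,J])[:,:,:]); 
cv2.imwrite("pics/g3.png",cv2.resize(np.hstack([I,J]),(800,373)))
E
```

```text
(no output)
```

View pics/g3.png

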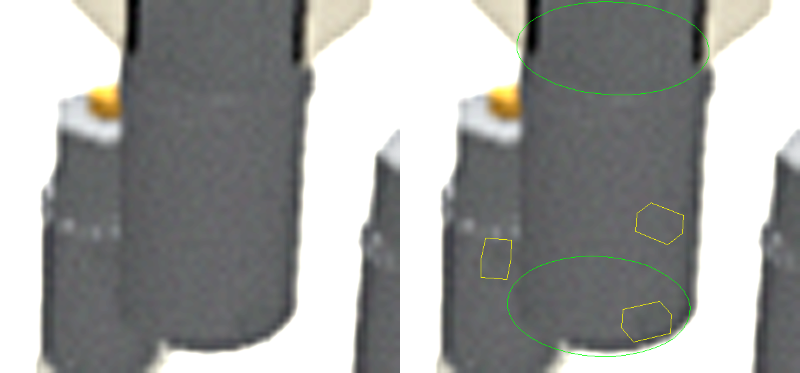

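```bash
python3 - <<'E'
from h import *
W=cloud("side",np.load("pics/s2.npy")); d=np.load("pics/s2.npy")
x,y,z=.5047,.151,.2875-.0725
u,v=proj("side",(x,y,z+.03)).astype(int);S=10
D=d[v-28:v+28,u-30:u+30]; y0=(W[v-28:v+28,u-30:u+30,1]>.1)&(D>0)
c=np.where(y0,D,0); print(c[c>0].min(),c.max())
n=np.where(y0,255-np.clip((D-np.percentile(D[y0],1))/.06*230,0,230),0).astype(np.uint8)
I=cv2.resize(n,None,fx=S,fy=S,interpolation=cv2.INTER_NEAREST)
I=cv2.cvtColor(I,cv2.COLOR_GRAY2BGR)
f=lambda P:((projm("side",P)-[u-30,v-28]+.5)*S).astype(int)
for k in range(3): cv2.polylines(I,[cv2.convexHull(f(lug(x,y,np.radians(-2.5+120*k),z)))],True,(0,255,255),1)
cv2.imwrite("pics/g4.png",I)
m=(W[...,1]>.1)&(W[...,2]>z+.02)&(W[...,2]<z+.06)&(abs(W[...,0]-x)<.03)&(W[...,1]<.2)
# fit circle to shell pts
from scipy.optimize import least_squares
P=W[m];r=least_squares(lambda q:np.hypot(P[:,0]-q[0],P[:,1]-q[1])-.021,[x,y],loss='soft_l1',f_scale=.001);print(r.x,m.sum())
E
```

```text
0.6950957 0.76263654
[0.50303947 0.15019424] 642
```

View pics/g4.png

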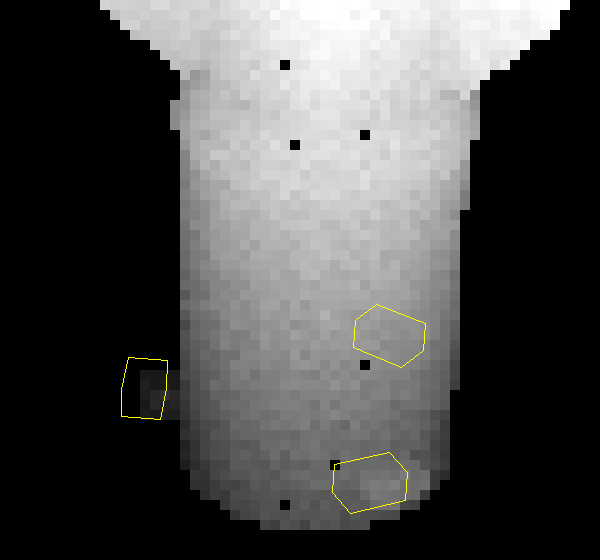

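```bash
python3 - <<'E'
from h import *
from scipy.optimize import least_squares
x,y=.5042,.1505
def fit(W,z0,z1,r,R):
    m=(W[...,2]>z0)&(W[...,2]<z1)&(np.hypot(W[...,0]-x,W[...,1]-y)<R)
    P=W[m];q=least_squares(lambda q:np.hypot(P[:,0]-q[0],P[:,1]-q[1])-r,[x,y],loss='soft_l1',f_scale=.001);return q.x.round(4),m.sum(),np.sqrt(np.mean(q.fun**2)).round(5)
for f in("side0","s2"):
    W=cloud("side",np.load(f"pics/{f}.npy"))
    print(f,"elem",fit(W,.152,.178,.0125,.02),"collar",fit(W,.125,.144,.033,.037))
W=cloud("side",np.load("pics/s2.npy"))
for z in(.0,.015,.03,.045):print("shell",fit(W,.215+z+.003,.215+z+.018,.021,.03))
# silhouettes: horizontal centre (image u) of shell and element, from depth masks, in side
d=np.load("pics/s2.npy")
for nm,z,r in(("elem",.165,.0125),("shell",.245,.021)):
    uv=proj("side",(x,y,z)); vv=int(round(uv[1]))
    for k in(-3,0,3):
        row=W[vv+k]; m=np.where((np.hypot(row[:,0]-x,row[:,1]-y)<r+.006)&(row[:,2]>.15))[0]
        print(nm,vv+k,m.min(),m.max(),"mid",(m.min()+m.max())/2,"model",uv[0].round(1))
E
```

```text
side0 elem (array([0.5036, 0.151 ]), np.int64(214), np.float64(0.00092)) collar (array([0.5037, 0.1512]), np.int64(564), np.float64(0.00884))
s2 elem (array([0.5037, 0.151 ]), np.int64(217), np.float64(0.00104)) collar (array([0.5038, 0.1512]), np.int64(555), np.float64(0.00891))
shell (array([0.5025, 0.1505]), np.int64(248), np.float64(0.00206))
shell (array([0.5027, 0.1502]), np.int64(229), np.float64(0.00084))
shell (array([0.5031, 0.1501]), np.int64(254), np.float64(0.00088))
shell (array([0.5032, 0.1505]), np.int64(258), np.float64(0.00099))
elem 254 370 386 mid 378.0 model 377.2
elem 257 370 385 mid 377.5 model 377.2
elem 260 370 385 mid 377.5 model 377.2
shell 212 367 394 mid 380.5 model 379.5
shell 215 367 394 mid 380.5 model 379.5
shell 218 367 394 mid 380.5 model 379.5
```

Emit:
apply_moves(series=[[0.2, [0.015, 0.01, -0.3], [0, 0, 0]], [0.2, [0, 0, -0.3], [0, 0, 0]], [0.2, [0, 0, -0.3], [0, 0, 0]], [0.2, [0, 0, -0.15], [0, 0, 0]], [0.2, [0, 0, 0], [0, 0, 0]]])

```text
t: 8.05
tcp_pos: [0.5054, 0.1511, 0.2252]
eef_rot: [-90.1, -0.0, -92.5]
contact_force: [-0.6, 0.1, -2.8]
finger_gap: 0.034
```

Emit:
apply_moves(series=[[0.2, [0, 0, -0.03], [0, 0, 0]], [0.2, [0, 0, -0.03], [0, 0, 0]], [0.2, [0, 0, 0], [0, 0, 0]]])

```text
t: 8.43
tcp_pos: [0.5056, 0.1517, 0.2221]
eef_rot: [-90.0, 0.0, -92.5]
contact_force: [-0.3, -0.2, -1.9]
finger_gap: 0.034
```

Emit:
apply_moves(series=[[0.2, [0, 0, -0.02], [0, 0, 0]], [0.2, [0, 0, -0.02], [0, 0, 0]], [0.2, [0, 0, -0.02], [0, 0, 0]], [0.2, [0, 0, 0], [0, 0, 0]]])

```text
t: 8.93
tcp_pos: [0.5055, 0.1516, 0.2182]
eef_rot: [-90.0, -0.0, -92.5]
contact_force: [0.9, -0.3, -1.0]
finger_gap: 0.0338
```

Emit:
apply_moves(series=[[0.2, [0, 0, -0.02], [0, 0, 0]], [0.2, [0, 0, -0.02], [0, 0, 0]], [0.2, [0, 0, 0], [0, 0, 0]]])

```text
t: 9.3
tcp_pos: [0.5055, 0.1516, 0.2158]
eef_rot: [-90.0, -0.0, -92.5]
contact_force: [-0.5, -1.5, -2.6]
finger_gap: 0.0338
```

Emit:
apply_moves(series=[[0.2, [0, 0, -0.02], [0, 0, 0]], [0.2, [0, 0, -0.02], [0, 0, 0]], [0.2, [0, 0, 0], [0, 0, 0]]])

```text
t: 9.68
tcp_pos: [0.5055, 0.1516, 0.2134]
eef_rot: [-90.0, -0.0, -92.5]
contact_force: [-0.4, -0.3, -2.1]
finger_gap: 0.0345
```

Emit:
apply_moves(series=[[0.2, [0, 0, -0.015], [0, 0, 0]], [0.2, [0, 0, -0.015], [0, 0, 0]], [0.2, [0, 0, 0], [0, 0, 0]]])

```text
t: 10.05
tcp_pos: [0.5055, 0.1516, 0.2117]
eef_rot: [-90.0, -0.0, -92.5]
contact_force: [0.3, 0.2, -2.5]
finger_gap: 0.0338
```

Emit:
apply_moves(series=[[0.2, [0, 0, -0.015], [0, 0, 0]], [0.2, [0, 0, -0.015], [0, 0, 0]], [0.2, [0, 0, 0], [0, 0, 0]]])

```text
t: 10.42
tcp_pos: [0.5055, 0.1516, 0.2099]
eef_rot: [-90.0, -0.0, -92.5]
contact_force: [-0.6, -0.1, -2.0]
finger_gap: 0.0342
```

Emit:
apply_moves(series=[[0.2, [0, 0, -0.015], [0, 0, 0]], [0.2, [0, 0, -0.015], [0, 0, 0]], [0.2, [0, 0, 0], [0, 0, 0]]])

```text
t: 10.8
tcp_pos: [0.5055, 0.1516, 0.208]
eef_rot: [-90.0, -0.0, -92.5]
contact_force: [-1.3, -0.1, -1.7]
finger_gap: 0.0342
```

Emit:
apply_moves(series=[[0.2, [0, 0, -0.015], [0, 0, 0]], [0.2, [0, 0, -0.015], [0, 0, 0]], [0.2, [0, 0, 0], [0, 0, 0]]])

```text
t: 11.18
tcp_pos: [0.5056, 0.1517, 0.2067]
eef_rot: [-90.0, 0.0, -92.5]
contact_force: [-1.5, 1.0, 2.5]
finger_gap: 0.0342
```

Emit:
apply_moves(series=[[0.2, [0, 0, -0.015], [0, 0, 0]], [0.2, [0, 0, -0.015], [0, 0, 0]], [0.2, [0, 0, -0.015], [0, 0, 0]], [0.2, [0, 0, 0], [0, 0, 0]]])

```text
t: 11.68
tcp_pos: [0.5056, 0.1517, 0.2038]
eef_rot: [-90.0, 0.0, -92.5]
contact_force: [-1.5, 1.1, 5.0]
finger_gap: 0.0345
```

Emit:
apply_moves(series=[[0.2, [0, 0, -0.02], [0, 0, 0]], [0.2, [0, 0, -0.02], [0, 0, 0]], [0.2, [0, 0, -0.015], [0, 0, 0]], [0.2, [0, 0, 0], [0, 0, 0]]])

```text
t: 12.18
tcp_pos: [0.5057, 0.1517, 0.2009]
eef_rot: [-89.9, 0.0, -92.5]
contact_force: [-2.6, 0.3, 7.3]
finger_gap: 0.0341
```

Emit:
apply_moves(series=[[0.2, [0, 0, -0.02], [0, 0, 0]], [0.2, [0, 0, 0], [0, 0, 0]]])

```text
t: 12.42
tcp_pos: [0.5057, 0.1517, 0.1999]
eef_rot: [-89.9, 0.0, -92.5]
contact_force: [-3.4, 0.4, 9.0]
finger_gap: 0.0339
```

Emit:
apply_moves(series=[[0.2, [-0.008, 0, -0.013], [0, 0, 0]], [0.2, [0, 0, 0], [0, 0, 0]], [0.2, [0, 0, 0], [0, 0, -0.25]], [0.2, [0, 0, 0], [0, 0, -0.25]], [0.2, [0, 0, 0], [0, 0, -0.25]], [0.2, [0, 0, 0], [0, 0, 0]]])

```text
t: 13.18
tcp_pos: [0.5062, 0.1519, 0.1996]
eef_rot: [-89.8, 0.1, -97.7]
contact_force: [-1.4, -0.1, 8.6]
finger_gap: 0.0339
```

```bash
cat > st.py <<'E'
from cell import *
s=read_state();print(s['t'],s['tcp_pos'].round(4),s['eef_rot'].round(2),s['contact_force'].round(2),s['moment'].round(3),round(s['finger_gap'],4),s['tau'].round(2),s['joint_pos'].round(1))
E
python3 st.py
```

```text
13.175 [0.5062 0.1519 0.1996] [-8.979e+01  6.000e-02 -9.766e+01] [-1.4  -0.11  8.57] [-0.006  0.074  0.045] 0.0339 [ -0.44 -38.98 -20.83  -0.06  -0.1    0.16] [ 8.4 21.2 89.5  0.  69.2 16. ]
```

Emit:
apply_moves(series=[[0.2, [0, 0, -0.008], [0, 0, -0.25]], [0.2, [0, 0, 0], [0, 0, -0.25]], [0.2, [0, 0, 0], [0, 0, -0.25]], [0.2, [0, 0, 0], [0, 0, 0]]])

```text
t: 13.68
tcp_pos: [0.5062, 0.1518, 0.1992]
eef_rot: [-89.8, 0.1, -102.8]
contact_force: [-0.4, 0.2, 9.5]
finger_gap: 0.0338
```

```bash
python3 st.py
```

```text
13.675 [0.5062 0.1518 0.1992] [-8.9790e+01  8.0000e-02 -1.0281e+02] [-0.36  0.2   9.53] [-0.082  0.044  0.08 ] 0.0338 [-3.900e-01 -3.880e+01 -2.065e+01 -1.000e-02 -6.000e-02  1.800e-01] [ 8.4 21.2 89.5 -0.  69.1 21.2]
```

Emit:
apply_moves(series=[[0.2, [0, 0, 0], [0, 0, -0.3]], [0.2, [0, 0, 0], [0, 0, -0.3]], [0.2, [0, 0, 0], [0, 0, -0.3]], [0.2, [0, 0, 0], [0, 0, -0.3]], [0.2, [0, 0, 0], [0, 0, -0.3]], [0.2, [0, 0, 0], [0, 0, 0]]])

```text
t: 14.42
tcp_pos: [0.5062, 0.1518, 0.1992]
eef_rot: [-89.8, 0.1, -113.1]
contact_force: [0.4, 0.4, 9.9]
finger_gap: 0.034
```

```bash
python3 st.py
```

```text
14.425 [0.5062 0.1518 0.1992] [-8.9810e+01  1.1000e-01 -1.1313e+02] [0.4  0.39 9.85] [-0.089  0.14   0.055] 0.034 [ -0.34 -38.8  -20.75   0.04  -0.16   0.2 ] [ 8.4 21.2 89.5 -0.  69.1 31.5]
```

Emit:
apply_moves(series=[[0.2, [0, 0, 0], [0, 0, -0.3]], [0.2, [0, 0, 0], [0, 0, -0.3]], [0.2, [0, 0, 0], [0, 0, -0.3]], [0.2, [0, 0, 0], [0, 0, -0.3]], [0.2, [0, 0, 0], [0, 0, -0.3]], [0.2, [0, 0, 0], [0, 0, 0]]])

```text
t: 15.18
tcp_pos: [0.5062, 0.1517, 0.1992]
eef_rot: [-89.8, 0.1, -123.4]
contact_force: [-0.6, 0.2, 9.3]
finger_gap: 0.0343
```

```bash
python3 st.py
```

```text
15.175 [0.5062 0.1517 0.1992] [ -89.83    0.13 -123.44] [-0.56  0.17  9.27] [-0.22   0.153  0.082] 0.0343 [ -0.18 -38.84 -20.71   0.15  -0.13   0.2 ] [ 8.4 21.2 89.5 -0.  69.1 41.8]
```

Emit:
apply_moves(series=[[0.2, [0, 0, 0], [0, 0, -0.3]], [0.2, [0, 0, 0], [0, 0, -0.3]], [0.2, [0, 0, 0], [0, 0, -0.3]], [0.2, [0, 0, 0], [0, 0, -0.3]], [0.2, [0, 0, 0], [0, 0, -0.3]], [0.2, [0, 0, 0], [0, 0, 0]]])

```text
t: 15.92
tcp_pos: [0.5061, 0.1516, 0.1991]
eef_rot: [-89.9, 0.1, -133.8]
contact_force: [-0.5, 0.2, 8.7]
finger_gap: 0.0345
```

```bash
python3 st.py
```

```text
15.925 [0.5061 0.1516 0.1991] [ -89.86    0.14 -133.75] [-0.53  0.19  8.72] [-0.324  0.212  0.025] 0.0345 [ -0.11 -38.85 -20.9    0.23  -0.29   0.2 ] [ 8.4 21.2 89.5 -0.  69.1 52.1]
```

Emit:
apply_moves(series=[[0.2, [0, 0, 0], [0, 0, -0.2]], [0.2, [0, 0, 0], [0, 0, -0.2]], [0.2, [0, 0, 0], [0, 0, 0]]])

```text
t: 16.3
tcp_pos: [0.5061, 0.1516, 0.1991]
eef_rot: [-89.9, 0.1, -136.5]
contact_force: [-0.1, -0.6, 9.4]
finger_gap: 0.0341
```

```bash
python3 st.py
```

```text
16.3 [0.5061 0.1516 0.1991] [ -89.87    0.14 -136.5 ] [-0.12 -0.64  9.36] [-0.249  0.253  0.072] 0.0341 [ -0.11 -38.87 -20.93   0.25  -0.31   0.17] [ 8.4 21.2 89.5 -0.  69.1 54.9]
```

Emit:
apply_moves(series=[[0.2, [0, 0, 0], [0, 0, -0.2]], [0.2, [0, 0, 0], [0, 0, -0.1]], [0.2, [0, 0, 0], [0, 0, 0]]])

```text
t: 16.68
tcp_pos: [0.5061, 0.1516, 0.1991]
eef_rot: [-89.9, 0.1, -138.5]
contact_force: [-1.1, 0.4, 9.0]
finger_gap: 0.0343
```

```bash
python3 st.py
```

```text
16.675 [0.5061 0.1516 0.1991] [ -89.87    0.14 -138.55] [-1.11  0.39  9.02] [-0.266  0.234  0.041] 0.0343 [ -0.1  -38.89 -20.94   0.28  -0.32   0.14] [ 8.4 21.2 89.5 -0.  69.1 56.9]
```

Emit:
apply_moves(series=[[0.2, [0, 0, 0], [0, 0, -0.15]], [0.2, [0, 0, 0], [0, 0, -0.1]], [0.2, [0, 0, 0], [0, 0, 0]]])

```text
t: 17.05
tcp_pos: [0.5061, 0.1516, 0.1991]
eef_rot: [-89.9, 0.1, -140.3]
contact_force: [-0.9, -1.0, 9.1]
finger_gap: 0.0336
```

```bash
python3 st.py
```

```text
17.05 [0.5061 0.1516 0.1991] [-8.9870e+01  1.4000e-01 -1.4027e+02] [-0.87 -1.    9.07] [-0.367  0.226  0.092] 0.0336 [ -0.05 -38.89 -20.94   0.31  -0.32   0.14] [ 8.4 21.2 89.5 -0.  69.1 58.7]
```

Emit:
apply_moves(series=[[0.2, [0, 0, 0], [0, 0, -0.15]], [0.2, [0, 0, 0], [0, 0, -0.05]], [0.2, [0, 0, 0], [0, 0, 0]]])

```text
t: 17.42
tcp_pos: [0.5061, 0.1516, 0.1991]
eef_rot: [-89.9, 0.1, -141.6]
contact_force: [-1.2, -0.6, 9.8]
finger_gap: 0.034
```

```bash
python3 st.py
```

```text
17.425 [0.5061 0.1516 0.1991] [-8.9870e+01  1.4000e-01 -1.4164e+02] [-1.19 -0.63  9.81] [-0.282  0.23   0.122] 0.034 [ -0.05 -38.88 -20.98   0.34  -0.35   0.13] [ 8.4 21.2 89.5 -0.  69.1 60. ]
```

Emit:
apply_moves(series=[[0.2, [0, 0, 0], [0, 0, -0.15]], [0.2, [0, 0, 0], [0, 0, -0.05]], [0.2, [0, 0, 0], [0, 0, 0]]])

```text
t: 17.8
tcp_pos: [0.5061, 0.1515, 0.1991]
eef_rot: [-89.9, 0.1, -143.0]
contact_force: [-0.6, -1.3, 9.6]
finger_gap: 0.0342
```

```bash
python3 st.py
```

```text
17.8 [0.5061 0.1515 0.1991] [-8.9870e+01  1.4000e-01 -1.4301e+02] [-0.56 -1.3   9.62] [-0.359  0.288  0.112] 0.0342 [  0.04 -38.89 -20.99   0.41  -0.36   0.16] [ 8.4 21.2 89.5 -0.  69.1 61.4]
```

Emit:
apply_moves(series=[[0.2, [0, 0, 0], [0, 0, -0.15]], [0.2, [0, 0, 0], [0, 0, 0]]])

```text
t: 18.05
tcp_pos: [0.5061, 0.1513, 0.1991]
eef_rot: [-89.9, 0.1, -144.0]
contact_force: [0.9, -0.7, 10.4]
finger_gap: 0.0343
```

```bash
python3 st.py
```

```text
18.05 [0.5061 0.1513 0.1991] [-8.9860e+01  1.3000e-01 -1.4404e+02] [ 0.93 -0.67 10.4 ] [-0.496  0.291  0.206] 0.0343 [  0.32 -38.88 -21.     0.64  -0.38   0.26] [ 8.4 21.2 89.5 -0.1 69.1 62.4]
```

Emit:
apply_moves(series=[[0.2, [0, 0, 0], [0, 0, -0.15]], [0.2, [0, 0, 0], [0, 0, 0]]])

```text
t: 18.3
tcp_pos: [0.5061, 0.1511, 0.1991]
eef_rot: [-89.8, 0.1, -145.1]
contact_force: [-1.2, -2.1, 9.9]
finger_gap: 0.0343
```

```bash
python3 st.py
```

```text
18.3 [0.5061 0.1511 0.1991] [-8.9840e+01  1.2000e-01 -1.4506e+02] [-1.23 -2.08  9.87] [-0.698  0.22   0.296] 0.0343 [  0.65 -38.81 -21.06   0.95  -0.45   0.34] [ 8.4 21.2 89.5 -0.1 69.1 63.5]
```

Emit:
apply_moves(series=[[0.2, [0, 0, 0], [0, 0, -0.15]], [0.2, [0, 0, 0], [0, 0, 0]]])

```text
t: 18.55
tcp_pos: [0.506, 0.1509, 0.1991]
eef_rot: [-89.8, 0.1, -146.1]
contact_force: [-1.9, -3.1, 10.8]
finger_gap: 0.034
```

```bash
python3 st.py
```

```text
18.55 [0.506  0.1509 0.1991] [-8.9830e+01  1.0000e-01 -1.4607e+02] [-1.95 -3.08 10.85] [-0.839  0.321  0.459] 0.034 [  0.72 -38.69 -21.18   1.22  -0.59   0.53] [ 8.4 21.2 89.5 -0.1 69.1 64.5]
```

The stop is confirmed: the moment climbs steadily from −143.5° on. I'll back off the wind-up and ease the bowl up.

Emit:
apply_moves(series=[[0.2, [0, 0, 0], [0, 0, 0.2]], [0.2, [0, 0, 0], [0, 0, 0.2]], [0.2, [0, 0, 0], [0, 0, 0]]])

```text
t: 18.92
tcp_pos: [0.5061, 0.1511, 0.1991]
eef_rot: [-89.8, 0.1, -143.4]
contact_force: [-0.3, -2.1, 9.3]
finger_gap: 0.0345
```

```bash
python3 st.py
```

```text
18.925 [0.5061 0.1511 0.1991] [-8.9840e+01  1.2000e-01 -1.4336e+02] [-0.29 -2.12  9.27] [-0.736  0.228 -0.042] 0.0345 [  0.94 -38.88 -21.03   0.84  -0.39  -0.17] [ 8.4 21.2 89.5 -0.1 69.1 61.7]
```

Emit:
apply_moves(series=[[0.2, [0, 0, 0.02], [0, 0, 0]], [0.2, [0, 0, 0.02], [0, 0, 0]], [0.2, [0, 0, 0], [0, 0, 0]]])

```text
t: 19.3
tcp_pos: [0.5061, 0.1511, 0.2013]
eef_rot: [-89.9, 0.1, -143.4]
contact_force: [-0.4, -2.5, 7.6]
finger_gap: 0.0339
```

```bash
python3 st.py
```

```text
19.3 [0.5061 0.1511 0.2013] [-8.9850e+01  1.0000e-01 -1.4338e+02] [-0.39 -2.52  7.6 ] [-0.724  0.148 -0.068] 0.0339 [  1.03 -40.03 -21.63   0.87  -0.22  -0.06] [ 8.4 21.1 89.3 -0.1 69.4 61.8]
```

Emit:
apply_moves(series=[[0.2, [0, 0, 0.015], [0, 0, 0]], [0.2, [0, 0, 0.015], [0, 0, 0]], [0.2, [0, 0, 0], [0, 0, 0]]])

```text
t: 19.68
tcp_pos: [0.506, 0.151, 0.2027]
eef_rot: [-89.9, 0.1, -143.4]
contact_force: [0.7, -2.1, 5.7]
finger_gap: 0.0337
```

```bash
python3 st.py
```

```text
19.675 [0.506  0.151  0.2027] [-8.9860e+01  8.0000e-02 -1.4338e+02] [ 0.68 -2.07  5.71] [-0.65   0.029 -0.126] 0.0337 [  1.09 -40.71 -21.96   0.88  -0.1   -0.05] [ 8.4 21.  89.2 -0.1 69.7 61.8]
```

Emit:
apply_moves(series=[[0.2, [0, 0, 0.01], [0, 0, 0]], [0.2, [0, 0, 0.01], [0, 0, 0]], [0.2, [0, 0, 0], [0, 0, 0]]])

```text
t: 20.05
tcp_pos: [0.5058, 0.151, 0.2036]
eef_rot: [-89.9, 0.0, -143.4]
contact_force: [0.8, -4.2, 5.2]
finger_gap: 0.034
```

```bash
python3 st.py
```

```text
20.05 [0.5058 0.151  0.2036] [-8.9890e+01  5.0000e-02 -1.4338e+02] [ 0.83 -4.18  5.22] [-0.943 -0.142 -0.033] 0.034 [ 1.740e+00 -4.110e+01 -2.187e+01  1.320e+00  1.900e-01 -4.000e-02] [ 8.4 21.  89.1 -0.1 69.9 61.8]
```

Emit:
apply_moves(series=[[0.2, [0, -0.015, 0], [0, 0, 0]], [0.2, [0, 0, 0.01], [0, 0, 0]], [0.2, [0, 0, 0], [0, 0, 0]]])

```text
t: 20.42
tcp_pos: [0.5055, 0.1507, 0.2038]
eef_rot: [-90.0, 0.0, -143.4]
contact_force: [2.2, -0.4, 2.4]
finger_gap: 0.0341
```

```bash
python3 st.py
```

```text
20.425 [0.5055 0.1507 0.2038] [-8.9970e+01  4.0000e-02 -1.4337e+02] [ 2.21 -0.42  2.45] [-0.471 -0.4    0.011] 0.0341 [ 7.900e-01 -4.232e+01 -2.190e+01  6.300e-01  7.100e-01 -4.000e-02] [ 8.3 20.9 89.1 -0.  69.9 61.7]
```

Emit:
apply_moves(series=[[0.2, [0, 0, 0.01], [0, 0, 0]], [0.2, [0, 0, 0], [0, 0, 0]]])

```text
t: 20.68
tcp_pos: [0.5052, 0.1507, 0.204]
eef_rot: [-90.0, -0.0, -143.4]
contact_force: [3.0, -0.9, -2.8]
finger_gap: 0.0342
```

```bash
python3 st.py
```

```text
20.675 [0.5052 0.1507 0.204 ] [-9.0000e+01 -1.0000e-02 -1.4336e+02] [ 3.02 -0.86 -2.83] [-0.413 -0.739 -0.013] 0.0342 [ 6.600e-01 -4.501e+01 -2.285e+01  6.000e-01  1.290e+00  2.000e-02] [ 8.3 20.9 89.1 -0.  70.  61.7]
```

Emit:
apply_moves(series=[[0.5, [0, 0, 0], [0, 0, 0]], [0.5, [0, 0, 0], [0, 0, 0]], [0.6, [0, 0, 0], [0, 0, 0]], [0.6, [0, 0, 0], [0, 0, 0]]])

```text
t: 21.18
tcp_pos: [0.5049, 0.1508, 0.2045]
eef_rot: [-90.0, -0.0, -143.4]
contact_force: [-0.0, -0.1, 0.1]
finger_gap: 0.0548
```

```bash
python3 st.py
```

```text
21.175 [0.5049 0.1508 0.2045] [-9.0010e+01 -1.0000e-02 -1.4337e+02] [-0.02 -0.13  0.13] [-0.074  0.142 -0.001] 0.0548 [ 1.000e-02 -4.377e+01 -2.392e+01  7.000e-02 -5.000e-02 -0.000e+00] [ 8.3 20.9 89.1  0.  70.1 61.7]
```

Emit:
apply_moves(series=[[0.7, [0, 0, 0.2], [0, 0, 0]], [0.7, [0, 0, 0.5], [0, 0, 0]], [0.7, [0, 0, 0.6], [0, 0, 0]], [0.7, [-0.3, 0, 0.6], [0, 0, 0]], [0.7, [-0.6, -0.3, 0.4], [0, 0, 0]], [0.7, [-0.6, -0.6, 0], [0, 0, 0]], [0.7, [-0.3, -0.8, 0], [0, 0, 0]], [0.7, [0, -0.9, 0], [0, 0, 0]], [0.7, [0, -0.9, 0], [0, 0, 0]], [0.7, [0, -0.6, 0], [0, 0, 0]], [0.7, [0, 0, 0], [0, 0, 0]]])

```text
t: 22.55
tcp_pos: [0.3969, -0.0972, 0.3431]
eef_rot: [-89.9, 0.0, -143.6]
contact_force: [-0.3, 0.2, -0.1]
finger_gap: 0.0646
```

```bash
python3 st.py; python3 - <<'E'
from h import *
from scipy.optimize import least_squares
p,d=camera("top"); p2,d2=camera("side")
np.save("pics/t5.npy",d);np.save("pics/s5.npy",d2)
cv2.imwrite("pics/t5.png",p[:,:,::-1]);cv2.imwrite("pics/s5.png",p2[:,:,::-1])
t=p[:,:,::-1];s=p2[:,:,::-1]
u,v=proj("top",(.505,.15,.2)).astype(int)
a=cv2.resize(t[v-50:v+50,u-40:u+40],(400,500),interpolation=cv2.INTER_CUBIC)
u,v=proj("side",(.505,.15,.18)).astype(int)
b=cv2.resize(s[v-50:v+50,u-40:u+40],(400,500),interpolation=cv2.INTER_CUBIC)
cv2.imwrite("pics/g5.png",np.hstack([a,b]))
for n,dd in(("top",d),("side",d2)):
    W=cloud(n,dd); r=np.hypot(W[...,0]-.505,W[...,1]-.151)
    z=W[...,2]; q=z[(r<.015)&(r>.008)&(z>.2)]; f=z[(r<.031)&(r>.0285)&(z>.13)&(z<.16)]
    print(n,"hex top z",np.median(q),len(q),"expected",.132+.096,"plug",np.median(z[(r<.003)&(z>.2)]),"head face",np.median(f))
W=cloud("side",d2);r=np.hypot(W[...,0]-.505,W[...,1]-.151)
for z0,z1 in((.155,.17),(.17,.185),(.185,.197)):
    P=W[(r<.03)&(W[...,2]>z0)&(W[...,2]<z1)];q=least_squares(lambda q:np.hypot(P[:,0]-q[0],P[:,1]-q[1])-.021,[.505,.151],loss='soft_l1',f_scale=.001);print(z0,q.x.round(4))
E
```

```text
22.55 [ 0.3969 -0.0972  0.3431] [-8.995e+01  1.000e-02 -1.436e+02] [-0.27  0.18 -0.11] [-0.058  0.108  0.004] 0.0646 [ -1.43 -28.52 -26.64  -0.18  -0.15  -0.4 ] [-24.5   2.8  90.4  -0.   86.8  29.1]
top hex top z 0.2278951342712751 136 expected 0.228 plug 0.2364466025814852 head face 0.14776396284080778
side hex top z 0.22667315946900574 110 expected 0.228 plug 0.23444635766477137 head face 0.1465246620909464
0.155 [0.5042 0.1518]
0.17 [0.5041 0.1519]
0.185 [0.5041 0.1526]
```

View pics/g5.png

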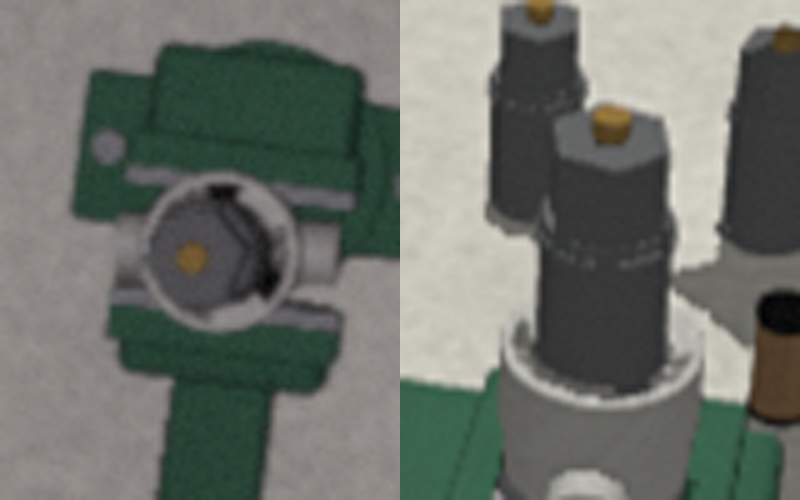

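```bash
python3 - <<'E'
from h import *
a=cv2.imread("pics/top0.png").astype(int);b=cv2.imread("pics/t5.png").astype(int)
for nm,(u,v) in dict(bottle=(355,155),spanner=(216,185),old=(346,318),b1=(408,271)).items():
    print(nm,np.abs(a-b)[v-20:v+20,u-15:u+15].mean().round(1))
E
python3 -c "
from cell import *
print(finish_job())"
```

```text
bottle 7.1
spanner 8.5
old 32.1
b1 7.6
the job is handed in; nothing more can be done
None
```

The bowl is fitted over the element and locked in the head, and I handed the job in with the robot clear of everything at about 22.7 s.

**What I did:**
- I took the bowl farthest to the robot's right and gripped it by its hexagon.
- I lined its lugs up with the slots. They went in on the first try with no firm stop at 8 mm.
- I pushed down to about 21 mm below the head's top face, with about 11–12 N on the seal.
- I twisted it clockwise about 51° until the resistance rose steadily (to 0.46 N m), which is the stop.
- I backed off that strain, eased the bowl up until it stopped against the locking pockets, then let go and drew the arm away.

**Last checks:**
- **Lock height:** the top camera puts the top of the hexagon at 227.9 mm, against 228 mm expected when locked. Unlocked at 19 mm it would be 225 mm. The side camera reads 226.7 mm, but it also reads the head face about 1.5 mm low, so the two agree.
- **Forces:** these were close to zero after release.
- **Bystanders:** comparing pictures from before and after shows little change at the bottle, the spanner and the one other bowl I checked. The picture around the old element did change clearly (32 grey levels against 7–9 elsewhere). I think that is the arm or its shadow, since the arm was parked next to it and no contact was felt. It was still standing in the last side picture, but I did not measure its position again.

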